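# Release the bench shaker's transport lock

### The arm

A 6-joint arm with a two-finger parallel gripper is mounted at the origin on the work surface. World frame = base frame: x ahead of the robot, y to its left, z up, the work surface at z = 0. Lengths are in m, angles in rad, forces in N, time in s.
With the tool pointing down it reaches from about 0.325 to 0.9 m from the base axis. Payload 6.1 kg.
Tool frame: the origin (TCP) lies on the mounting face of the last link; the fingertips stand 182 mm ahead of it and the grasp point (between the pads) lies 164 mm ahead of it (arm.tip_extent is the distance from the TCP to the fingertips, in m); y points along the fingers, x is the direction in which the jaws open and shut, and the axes are right-handed (so a half turn about y gives the same grasp; the last joint's range is limited). The gripper opens to 87 mm and grips with 3 to 60 N. Pads are 19 mm wide; open, the fingers measure 117 mm over their backs; the gripper's body (75 mm by 190 mm) begins 51 mm behind the grasp point.
Start: joints at [-1.376, 0.22, 1.526, -0, 1.395, -0.126], TCP at [0.197, -0.593, 0.405] pointing down, gripper open.
Joint ranges: [-2.98, 2.98], [-0.91, 2.08], [0.09, 2.57], [-1.24, 4.39], [0.2, 2.65], [-2.68, 2.68]. Speed limits (rad/s): [2.57, 2.57, 3.01, 3.14, 3.14, 3.14].

### API

Orientations are given as a rotation vector (axis times angle).
In Python, from station import status, vision, sign_off, arm gives the robot as it stands.
- The arm moves only by the tool jog_arm, never from a script. Its argument "commands" is a list that holds one entry, the list of rows, each a list of 4 numbers: the shift along the world's x, y, z in cm, then the turn about the world's z in degrees. In form: [[[dx, dy, dz, roll], ...]]. A call has 1 to 12 rows; each row is the pose to reach, as a shift and turn from the pose commanded when the call began; what a row does not reach only later rows make up. A row lasts 1/8 s, in which the tool goes at most 62.5 mm and 10.7 degrees, less where a joint would pass 70% of its speed; a pose out of reach is approached as far as the arm can. A call with a gripper value outside its range is refused whole. "fingers" is the opening, from 0 (shut) to 1 (fully open), set as the call begins (left out, the last holds). The fingers move at their own pace and stop on an object; "squeeze" is the grip in N (left out, the last holds). Time passes only in rows, so rows that repeat a pose let the fingers close. It gives the time, the measured TCP pose, the force and the opening at its end, in the units of the state.
- status.state(): the state, without advancing time (a new reading comes with each control period).
- vision.snapshot(name): name is "scene" or "top" or "wrist"; returns the picture (420x560x3 uint8, red, green, blue); there is no depth.
- vision.camera_params(name): a dict with "vertical_fov" (degrees; the focal length in pixels is half the picture's height over the tangent of half this angle, whatever the lens; pixels are square), "cx", "cy" (the principal point, pixels), "R" (3x3) and "t" (3): a world point X has camera coordinates R X + t. Camera axes: x right, y down, z forward; pixel columns grow to the right and rows downward; lengths in m; the calibration is good to about 2 mm. A picture is of the moment at which its call begins: read the wrist's pose just before it. camera_params takes no time and is no camera call; for the wrist camera it gives the pose at the moment of the call.
- sign_off(): hands the job in, once; it reports no verdict.
The state is a dict: "t": time; "q": joint angles; "dq": joint speeds; "tau": joint torques, N m; "tool_pos": TCP position; "ee_rot": TCP orientation; "force": force on the tool from outside, world axes, zero at the start; "ft_torque": the same for the moment, N m; "width": opening from 0.0 (shut) to 1.0 (fully open).
Only numpy, scipy, OpenCV 4.12 (cv2) and the standard library are available. Lean on these libraries where they do the work, as an engineer would, in place of code of your own. Each camera call takes 0.05 s, during which the arm holds its last target. There are 200 camera calls.

### The job

Make the bench shaker ready for use: slide its transport lock grip fully away from the key, right to its end stop. Then turn the upright transport key until its foot lines up with the slot in the guard, lift it out, and set it down in the empty steel tray without dropping it, leaving the lock at its end stop. Leave the tube rack, the bottle and the beaker where they stand.

Things in the scene. Friction and masses are not known exactly. Their poses are not given: they have to be found in the camera images.
- shaker: Flat white lab shaker, fixed, 280 x 320 x 60 mm, dark platform (top 78 mm high) on its far half. Origin: on the bench, 10 mm nearer the robot than its middle. x away from the robot at yaw 0, z up. At shaker x = -70 mm, along its y, runs the lock channel: walls 76 mm apart outside, tops 95 mm above the bench; a dark stop block (96 mm high) closes its +y end.
- slot (a point): Centre of the slot in the steel guard plate, on the guard's top face, 89 mm above the bench, at shaker (-70, -65) mm. The slot is 56 mm long along shaker x and 22 mm wide along shaker y; the guard is 5 mm thick with a 14 mm high hollow under it. Axes as the shaker's.
- lock (a joint): Lock travel in m: 0 locked, 0.060 at the end stop. Grows as the grip moves along shaker +y, away from the key; takes about 3 N and stays where left. It carries a dark fork (top 94 mm above the bench) with two tines over the slot, 20 mm apart, either side of the key's stem, which hold the foot down; the slot is wholly free only in the last 4 mm. Starts at 0 to 0.018.
- lock_top (a point): Top centre of the lock's black grip, 140 mm above the bench: an upright block 44 mm along shaker x, 14 mm thick along shaker y, 46 mm tall above the fork. It is 105 mm from the key's axis along shaker +y when locked, 165 mm at the end stop. Axes as the shaker's.
- key: Loose upright metal key, 78 mm tall, 0.13 to 0.25 kg. Origin: centre of its underside, 62 mm above the bench at the start; z up. From below: pin 14 mm across (z 0 to 8), loose in a socket; foot bar 46 mm along key x, 14 along key y (z 8 to 17); stem 13 across (z 17 to 42); flat handle 60 mm along key x, 14 thick along key y (z 42 to 78), parallel to the foot bar.
- key_mid (a point): Point on the key's axis, 39 mm above its origin; axes as the key's. At the start key x is 50 to 90 degrees off the slot's length, either way, the foot caught under the guard. The key comes out upwards with the lock at its stop and key x along shaker x (either end first, within about 8 degrees), and is clear when lifted 30 mm.
- tray: Empty steel tray, fixed, 180 x 200 x 32 mm (x, y, z), walls and floor 4 to 5 mm thick, open above. Origin: centre of its underside on the bench. It stands left or right of the shaker, the tube rack on the other side.
- rack: Bystander: white tube rack, loose, 90 x 200 x 60 mm, tubes up to 88 mm. Origin: centre of its underside.
- bottle: Bystander: white reagent bottle, 70 mm across, 150 mm tall. Origin: centre of its underside.
- beaker: Bystander: glass beaker, 76 mm across, 90 mm tall. Origin: centre of its underside.

How it is judged:
By the outcome, as a careful person would: the job done as asked, in the order asked, and still so for the second after the job is handed in, with the robot touching nothing.
It also fails if it takes over 64 s, if anything falls off the work surface, if the arm or the gripper's body presses on something with over 40 N, if the wrist force passes 120 N, or if a joint passes its speed limit or range.

## Working session

There is one attempt and no reset: what is moved stays moved. The work goes in short steps, Python scripts to look and compute and a tool call to move; the robot and the scene stay as the last step left them, time stands still between calls to the robot, and variables do not carry over. Pictures are saved under pics/ and viewed, about 8 in all and at most 12, crops included, and the job is handed in when it is done.

Besides the shell and the picture viewer there is one more tool, called after ">>>" as name(argument=value, ...) on one line, values as JSON. jog_arm: Moves the arm, as the interface text tells. Its arguments: {"type":"object","properties":{"commands":{"type":"array"},"fingers":{"type":"number"},"squeeze":{"type":"number"}},"required":["commands"]}

```bash
mkdir -p pics; cat > h.py <<'E'
import numpy as np, cv2
from station import status, vision, arm
def snap(n,f,scale=1,crop=None):
    p=vision.camera_params(n); im=vision.snapshot(n)[:,:,::-1]
    np.savez('pics/'+f+'.npz',**{k:np.array(v) for k,v in p.items()})
    if crop: im=im[crop[1]:crop[3],crop[0]:crop[2]]
    cv2.imwrite('pics/'+f+'.png',cv2.resize(im,None,fx=scale,fy=scale,interpolation=cv2.INTER_CUBIC))
def ray(f,u,v,z):
    p=np.load('pics/'+f+'.npz'); F=210/np.tan(np.radians(float(p['vertical_fov']))/2)
    d=p['R'].T@np.array([(u-p['cx'])/F,(v-p['cy'])/F,1]); c=-p['R'].T@p['t']
    return c+d*(z-c[2])/d[2]
def proj(f,X):
    p=np.load('pics/'+f+'.npz'); F=210/np.tan(np.radians(float(p['vertical_fov']))/2)
    c=p['R']@np.array(X)+p['t']; return c[:2]/c[2]*F+[p['cx'],p['cy']]
E
python3 -c "
from h import *
print(status.state()); snap('top','top1',1.42); snap('scene','sc1',1.42)
p=np.load('pics/top1.npz'); print({k:p[k] for k in p}); print(ray('top1',280,210,0))"
```

```text
{'t': 0.0, 'q': array([-1.37611942e+00,  2.21243632e-01,  1.52762766e+00, -3.44123658e-05,
        1.39470291e+00, -1.26113092e-01]), 'dq': array([-0.00027429, -0.00019976,  0.00144234,  0.00015469, -0.001107  ,
        0.00061407]), 'tau': array([-5.39131870e-04, -4.94613290e+01, -3.87374246e+01,  6.98729488e-02,
        5.71210776e-02, -1.33958720e-04]), 'tool_pos': array([ 0.19700259, -0.59285064,  0.40361731]), 'ee_rot': array([-1.34269076,  0.97074346, -0.96830517]), 'force': array([-0.19691821,  0.09436517, -0.37925084]), 'ft_torque': array([-0.02270334, -0.05531103,  0.00642966]), 'width': 1.0000300886782751}
{'vertical_fov': array(45.68576378), 'cx': array(287.41070255), 'cy': array(216.10781833), 'R': array([[-0.02732754, -0.99952948,  0.01392955],
       [-0.98489024,  0.0245382 , -0.1714325 ],
       [ 0.17101003, -0.0184039 , -0.98509739]]), 't': array([-0.00430827,  0.59133076,  1.43588069])}
[0.61962426 0.00167912 0.        ]
```

View pics/top1.png

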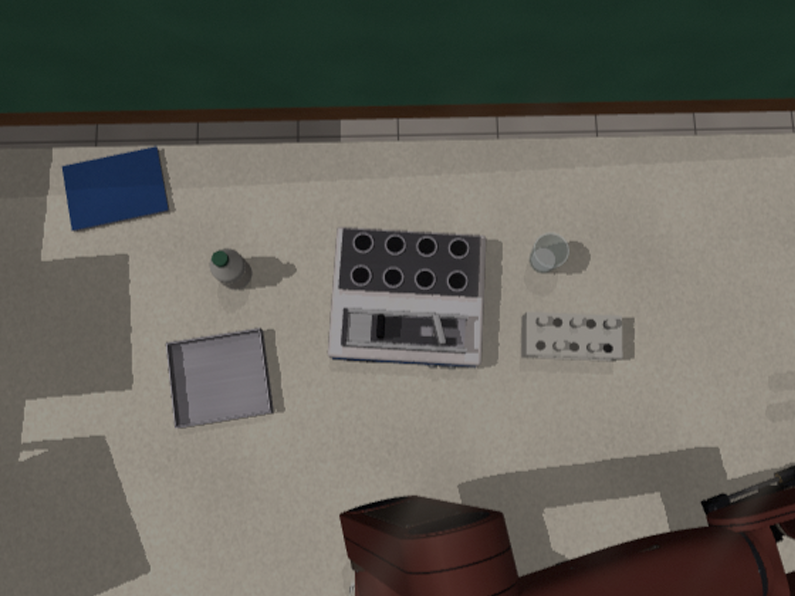

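View pics/sc1.png

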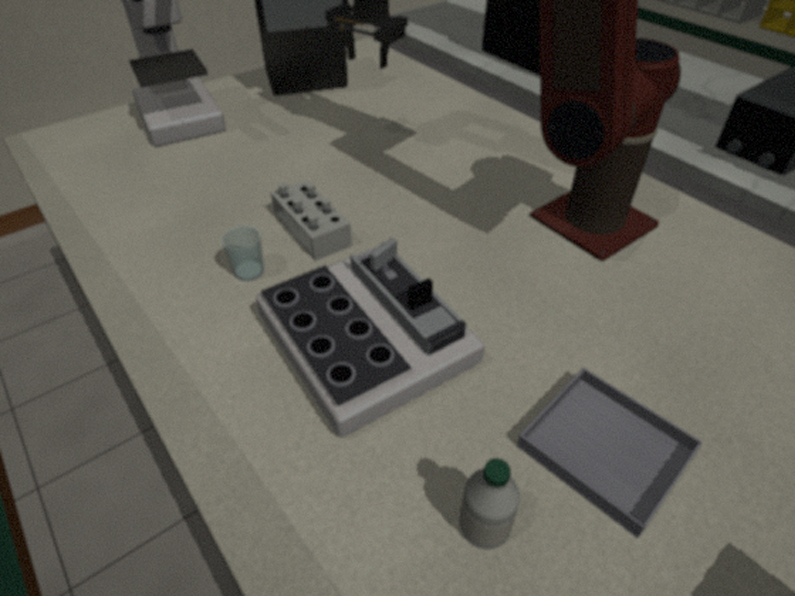

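Top view: shaker outline (331–486, 228–366), key handle near (438,328), black grip at (381,326), tray corners about (168,343), (262,330), (272,411), (177,426) on the left. The rack, beaker and bottle are away to the sides. I'll compute coarse positions, then look from close by.

```bash
python3 -c "
from h import *
np.set_printoptions(precision=4,suppress=True)
r=lambda u,v,z:ray('top1',u/1.42,v/1.42,z)
print('key',r(438,328,.14),'grip',r(381,326,.14))
for c in [(168,343),(262,330),(272,411),(177,426)]: print('tray',r(*c,.032))
for c in [(336,296),(482,300),(480,366),(330,357)]: print('shk',r(*c,.06))
print('bottle',r(220,258,.15),'beaker',r(550,250,.05))
p=vision.camera_params('wrist');print(p)
from scipy.spatial.transform import Rotation as R
s=status.state();print(R.from_rotvec(s['ee_rot']).as_matrix())
import station,inspect;print(arm, dir(arm))
"
```

```text
key [ 0.532  -0.0756  0.14  ] grip [0.5388 0.0362 0.14  ]
tray [0.5299 0.486  0.032 ]
tray [0.5525 0.2895 0.032 ]
tray [0.3827 0.2675 0.032 ]
tray [0.3574 0.4623 0.032 ]
shk [0.6163 0.1305 0.06  ]
shk [ 0.6002 -0.1747  0.06  ]
shk [ 0.4621 -0.1643  0.06  ]
shk [0.4887 0.1441 0.06  ]
bottle [0.681  0.3509 0.15  ] beaker [ 0.707  -0.3264  0.05  ]
{'vertical_fov': 63.57276048874218, 'cx': 273.99666372143025, 'cy': 205.06575858989834, 'R': array([[ 0.3154, -0.949 , -0.0006],
       [-0.904 , -0.3006,  0.304 ],
       [-0.2887, -0.0953, -0.9527]]), 't': array([-0.6246, -0.0367,  0.3912])}
[[ 0.3153 -0.0004  0.949 ]
 [-0.949   0.0018  0.3153]
 [-0.0018 -1.      0.0002]]
<Robot object at 0x7f1bed16be00> ['Unreachable', '__class__', '__delattr__', '__dict__', '__dir__', '__doc__', '__eq__', '__format__', '__ge__', '__getattribute__', '__getstate__', '__gt__', '__hash__', '__init__', '__init_subclass__', '__le__', '__lt__', '__module__', '__ne__', '__new__', '__reduce__', '__reduce_ex__', '__repr__', '__setattr__', '__sizeof__', '__str__', '__subclasshook__', '__weakref__', 'tip_extent']
```

>>> jog_arm(commands=[[[1,2,1,-1],[4,7,2.5,-4],[7,13,4,-7],[10,19,4.5,-10],[13,25,4.5,-13],[16,31,4.5,-15],[19,37,4.5,-17],[22,43,4.5,-19],[25,48,4.5,-21],[28,53,4.5,-22],[30,57,4.5,-23],[30,57,4.5,-23]]])

```text
t: 1.6
tool_pos: [0.4979, -0.0194, 0.4492]
ee_rot: [-1.173, 1.265, -1.263]
force: [-0.7, -0.5, 0.3]
width: 1.003
```

```bash
python3 -c "
from h import *
snap('wrist','w1',1.42); s=status.state(); print(s['t'],s['tool_pos'],s['q'])"
```

```text
1.65 [ 0.4974632  -0.02097456  0.44911132] [-2.00678055e-01 -1.14789379e-01  1.79226211e+00  4.76630443e-05
  1.46538403e+00  1.44637285e+00]
```

View pics/w1.png

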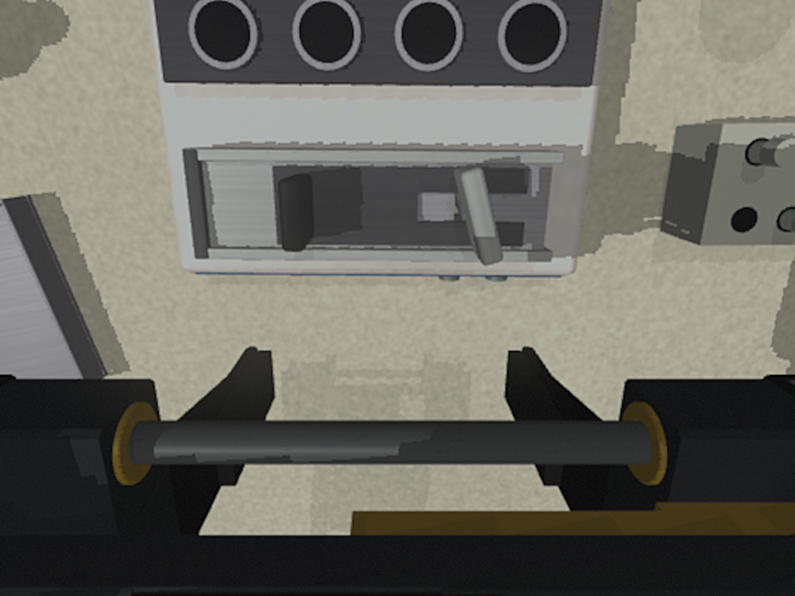

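The close view shows the lock channel, with the grip at about (295,212) and the key handle from (465,167) to (490,262). The handle seems to run nearly along shaker x, which disagrees with the stated 50–90°, so I'll enlarge it.

```bash
python3 -c "
import cv2
im=cv2.imread('pics/w1.png'); im=cv2.resize(im,(560,420),interpolation=cv2.INTER_AREA)
cv2.imwrite('pics/w1c.png',cv2.resize(im[95:200,270:410],None,fx=5.5,fy=5.5,interpolation=cv2.INTER_CUBIC))"
```

```text
(no output)
```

View pics/w1c.png

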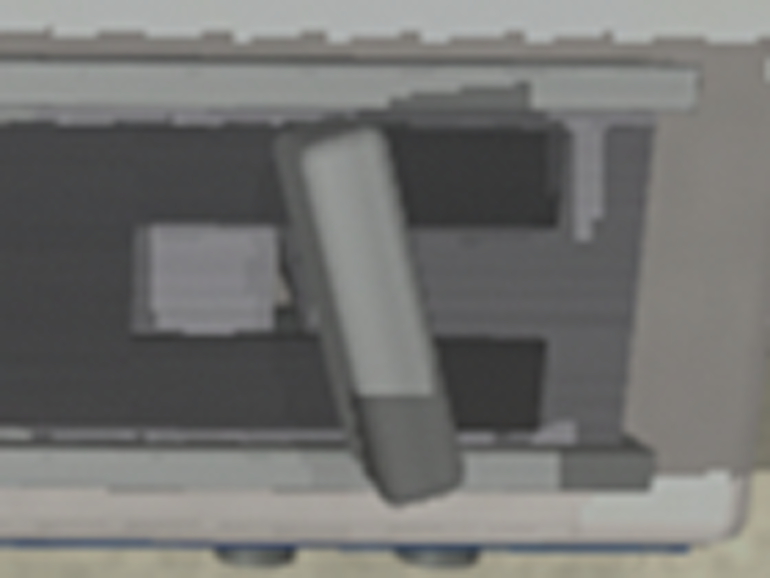

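```bash
python3 -c "
from h import *
np.set_printoptions(precision=4,suppress=True)
c=lambda u,v,z:ray('w1',270+u/5.5,95+v/5.5,z)
r=lambda u,v,z:ray('w1',u/1.42,v/1.42,z)
a,b=c(340,135,.14),c(420,495,.14); print('handle',a,b,(a+b)/2,np.linalg.norm(a-b),np.degrees(np.arctan2(*(a-b)[1::-1])))
print('grip',r(288,178,.14),r(291,248,.14), r(280,178,.14))
p=r(205,157,.095);q=r(560,160,.095);d=p-q;yaw=np.degrees(np.arctan2(-d[0],d[1]));print('farwall',p,q,yaw)
p2=r(205,250,.095);q2=r(550,255,.095);d=p2-q2;print('nearwall',p2,q2,np.degrees(np.arctan2(-d[0],d[1])))
p3=r(187,268,.06);q3=r(575,268,.06);d=p3-q3;print('front',p3,q3,np.degrees(np.arctan2(-d[0],d[1])),np.linalg.norm(d))
t=r(165,85,.06);t2=r(595,85,.078);print(t,t2)
print('stop',r(200,152,.096),r(207,255,.096),'gend',c(650,120,.095),c(625,440,.095))
"
```

```text
handle [ 0.5602 -0.0722  0.14  ] [ 0.5033 -0.0837  0.14  ] [ 0.5317 -0.078   0.14  ] 0.05798804567175826 11.402902683797047
grip [0.5635 0.0349 0.14  ] [0.5218 0.0389 0.14  ] [0.5638 0.0396 0.14  ]
farwall [0.5784 0.0978 0.095 ] [ 0.5587 -0.1389  0.095 ] -4.744919727523378
nearwall [0.5156 0.1099 0.095 ] [ 0.4937 -0.134   0.095 ] -5.128003789510544
front [0.4953 0.1412 0.06  ] [ 0.4724 -0.1654  0.06  ] -4.278069626083952 0.30742795763450964
[0.6287 0.1296 0.06  ] [ 0.6048 -0.1665  0.078 ]
stop [0.5818 0.1002 0.096 ] [0.5121 0.1088 0.096 ] gend [ 0.5553 -0.1332  0.095 ] [ 0.4987 -0.1302  0.095 ]
```

>>> jog_arm(commands=[[[1.5,2,-2,0],[3,4,-5,0],[4.6,6,-8,0],[4.6,6,-11,0],[4.6,6,-14,0],[4.6,6,-16,0],[4.6,6,-16.4,0],[4.6,6,-16.4,0]]], fingers=0.55, squeeze=25)

```text
t: 2.65
tool_pos: [0.5431, 0.036, 0.2861]
ee_rot: [-1.169, 1.269, -1.269]
force: [0.8, 0.2, 0.2]
width: 0.551
```

>>> jog_arm(commands=[[[0,0,0,0],[0,0,0,0],[0,0,0,0],[0,0,0,0],[0,0,0,0],[0,0,0,0]]], fingers=0.0)

```text
t: 3.4
tool_pos: [0.5431, 0.037, 0.2859]
ee_rot: [-1.17, 1.268, -1.268]
force: [-0.8, 0.9, 1.5]
width: 0.159
```

>>> jog_arm(commands=[[[0.09,1,0,0],[0.17,2,0,0],[0.26,3,0,0],[0.34,4,0,0],[0.36,4.2,0,0],[0.38,4.4,0,0],[0.39,4.6,0,0],[0.41,4.8,0,0],[0.42,4.9,0,0],[0.43,5.0,0,0],[0.43,5.0,0,0]]])

```text
t: 4.78
tool_pos: [0.5473, 0.0865, 0.2859]
ee_rot: [-1.171, 1.268, -1.269]
force: [-2.6, -4.2, 6.9]
width: 0.159
```

>>> jog_arm(commands=[[[0.01,0.15,0,0],[0.03,0.3,0,0],[0.03,0.3,0,0]]])

```text
t: 5.15
tool_pos: [0.5476, 0.0874, 0.2858]
ee_rot: [-1.175, 1.267, -1.272]
force: [-5.4, -15.8, 8.8]
width: 0.159
```

>>> jog_arm(commands=[[[0.01,0.15,0,0],[0.02,0.25,0,0],[0.02,0.25,0,0]]])

```text
t: 5.52
tool_pos: [0.5477, 0.0882, 0.2857]
ee_rot: [-1.178, 1.266, -1.275]
force: [-5.7, -24.6, 8.7]
width: 0.157
```

>>> jog_arm(commands=[[[-0.03,-0.35,0,0],[-0.04,-0.5,0,0],[-0.04,-0.5,0,0]]])

```text
t: 5.9
tool_pos: [0.5474, 0.0866, 0.2859]
ee_rot: [-1.171, 1.268, -1.269]
force: [-2.2, -6.5, 6.6]
width: 0.159
```

>>> jog_arm(commands=[[[0,0,0,0],[0,0,0,0],[0,0,0,0],[0,0,1,0],[0,0,3,0],[-1,-1,6,0],[-3,-4,8,0],[-5,-7,9,0],[-7,-10,9,0],[-7,-12,9,0],[-7,-12,9,0]]], fingers=0.55)

```text
t: 7.28
tool_pos: [0.4774, -0.0335, 0.3767]
ee_rot: [-1.168, 1.269, -1.271]
force: [0.2, 0.5, -0.3]
width: 0.55
```

```bash
python3 -c "
from h import *
snap('wrist','w2'); im=cv2.imread('pics/w2.png'); s=status.state(); print(s['t'],s['tool_pos'])
for z in (.089,.14): print(proj('w2',[.531,-.078,z]),proj('w2',[.54,.09,z]))
cv2.imwrite('pics/w2c.png',cv2.resize(im[20:260,100:420],None,fx=2.5,fy=2.5,interpolation=cv2.INTER_CUBIC))"
```

```text
7.325 [ 0.47755324 -0.0328155   0.37645526]
[324.71841073 134.13357197] [108.98558877 140.57033761]
[336.3166408  142.41099728] [ 71.92708362 150.2485861 ]
```

View pics/w2c.png

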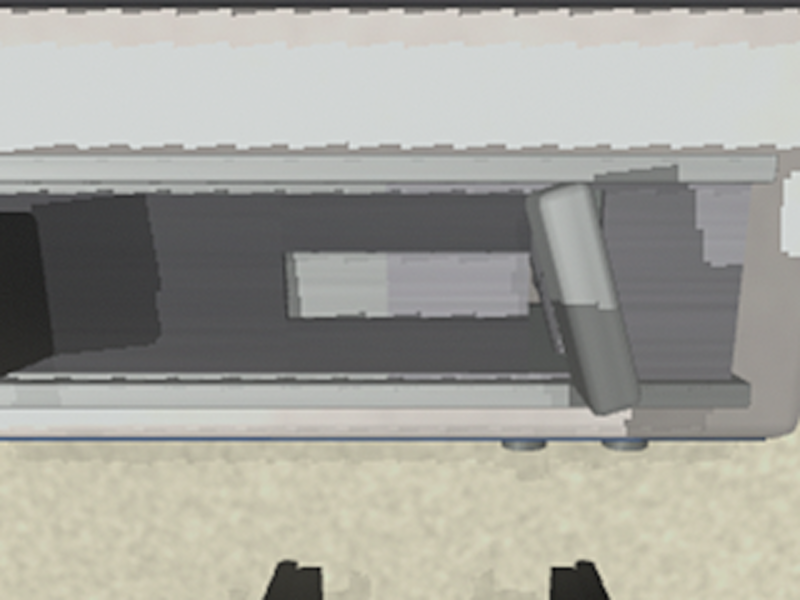

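>>> jog_arm(commands=[[[0,-3,0,0],[0,-7,-1,0],[0,-11,-3,0],[0,-15,-4.5,0],[0,-17,-5,0],[0,-17,-5,0]]])

```text
t: 8.07
tool_pos: [0.4777, -0.2029, 0.3255]
ee_rot: [-1.169, 1.27, -1.268]
force: [0.4, -0.0, 0.2]
width: 0.548
```

```bash
python3 -c "
from h import *
snap('wrist','w3'); im=cv2.imread('pics/w3.png'); s=status.state(); print(s['t'],s['tool_pos'])
p=proj('w3',[.531,-.078,.1]);print(p)
x,y=int(p[0])-60,max(0,int(p[1])-60);x=max(x,0);print(x,y)
cv2.imwrite('pics/w3c.png',cv2.resize(im[y:y+120,x:x+150],None,fx=5,fy=5,interpolation=cv2.INTER_CUBIC))"
```

```text
8.125 [ 0.47780932 -0.20215249  0.32594276]
[ 63.72977957 167.22610051]
3 107
```

View pics/w3c.png

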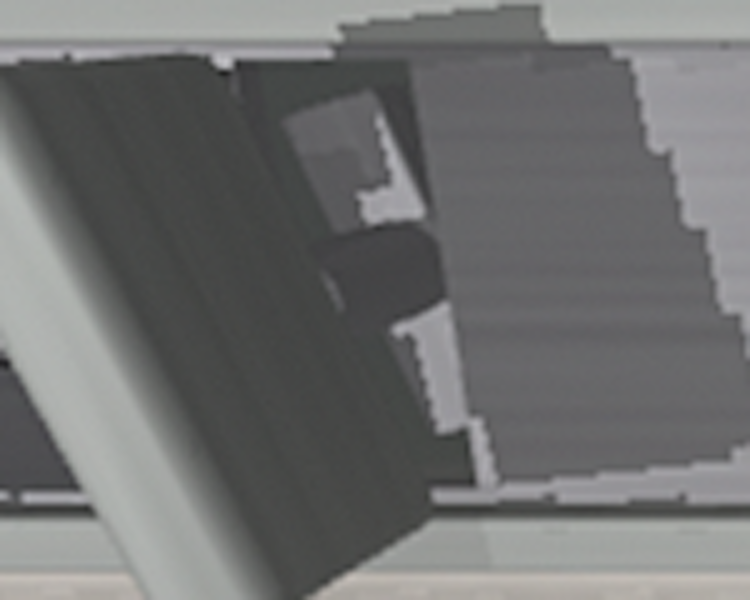

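The foot bar, seen through the slot beside the stem at (390,270), is parallel to the handle. Both are only about 16° off the slot, not 50–90°, so the picture settles the turn. I'll refine the key pose.

```bash
python3 -c "
from h import *
np.set_printoptions(precision=4,suppress=True)
c=lambda u,v,z:ray('w2',100+u/2.5,20+v/2.5,z)
a,b=c(567,187,.14),c(612,410,.14); print('handle',a,b,(a+b)/2,np.linalg.norm(a-b),np.degrees(np.arctan2(*(a-b)[1::-1])))
p,q=c(100,182,.095),c(770,180,.095);d=p-q;print(np.degrees(np.arctan2(-d[0],d[1])))
p,q=c(100,382,.095),c(740,382,.095);d=p-q;print(np.degrees(np.arctan2(-d[0],d[1])))
# handle top edges in w3 crop (left edge of light top face etc.)
"
```

```text
handle [ 0.5602 -0.073   0.14  ] [ 0.5034 -0.0828  0.14  ] [ 0.5318 -0.0779  0.14  ] 0.057607433096369884 9.797637217523283
-4.5786706360475105
-4.75836905779052
```

>>> jog_arm(commands=[[[0,1,2,0],[1,4,4,5],[3,8,4,10],[5,11.5,4,15],[5.45,12.45,4,15.4],[5.45,12.45,2.5,15.4],[5.45,12.45,0,15.4],[5.45,12.45,-2,15.4],[5.45,12.45,-3.5,15.4],[5.45,12.45,-3.8,15.4],[5.45,12.45,-3.8,15.4]]])

```text
t: 9.5
tool_pos: [0.532, -0.0784, 0.2879]
ee_rot: [-1.292, 1.07, -1.07]
force: [-0.6, 0.1, -0.3]
width: 0.553
```

>>> jog_arm(commands=[[[0,0,0,0],[0,0,0,0],[0,0,0,0],[0,0,0,0],[0,0,0,0],[0,0,0,0]]], fingers=0.0, squeeze=30)

```text
t: 10.25
tool_pos: [0.532, -0.0781, 0.2879]
ee_rot: [-1.292, 1.069, -1.07]
force: [-0.3, 0.3, 0.4]
width: 0.16
```

>>> jog_arm(commands=[[[0,0,0,-4],[0,0,0,-8],[0,0,0,-12],[0,0,0,-15.6],[0,0,0,-15.6],[0,0,0,-15.6]]])

```text
t: 11.0
tool_pos: [0.5321, -0.0782, 0.2879]
ee_rot: [-1.169, 1.27, -1.27]
force: [0.6, -0.3, 1.0]
width: 0.156
```

```bash
python3 -c "
from station import status
s=status.state(); print(s['force'],s['ft_torque'],s['tool_pos'],s['q'])"
```

```text
[ 0.62007919 -0.26447877  1.03674741] [-0.02751748  0.01240006 -0.01273586] [ 0.53205085 -0.07815298  0.2878658 ] [-2.92533376e-01  1.29302021e-01  1.86099298e+00 -3.53490719e-06
  1.15102046e+00  1.36121627e+00]
```

Turned freely. Lift in small steps first.

>>> jog_arm(commands=[[[0,0,0.3,0],[0,0,0.6,0],[0,0,0.9,0],[0,0,1.2,0],[0,0,1.2,0]]])

```text
t: 11.62
tool_pos: [0.5321, -0.0782, 0.3002]
ee_rot: [-1.168, 1.27, -1.271]
force: [0.3, -0.0, -1.9]
width: 0.159
```

>>> jog_arm(commands=[[[0,0,0.5,0],[0,0,1,0],[0,0,1.5,0],[0,0,2.2,0],[0,0,3.2,0],[0,0,5,0],[0,0,7,0],[0,0,8,0],[0,0,8,0]]])

```text
t: 12.75
tool_pos: [0.5323, -0.0782, 0.3811]
ee_rot: [-1.167, 1.269, -1.272]
force: [-0.3, 0.6, -2.0]
width: 0.162
```

```bash
python3 -c "
from h import *
print(status.state()['force'])
snap('wrist','w4',1.42)"
```

```text
[-0.28860624  0.62430827 -2.00908581]
```

View pics/w4.png

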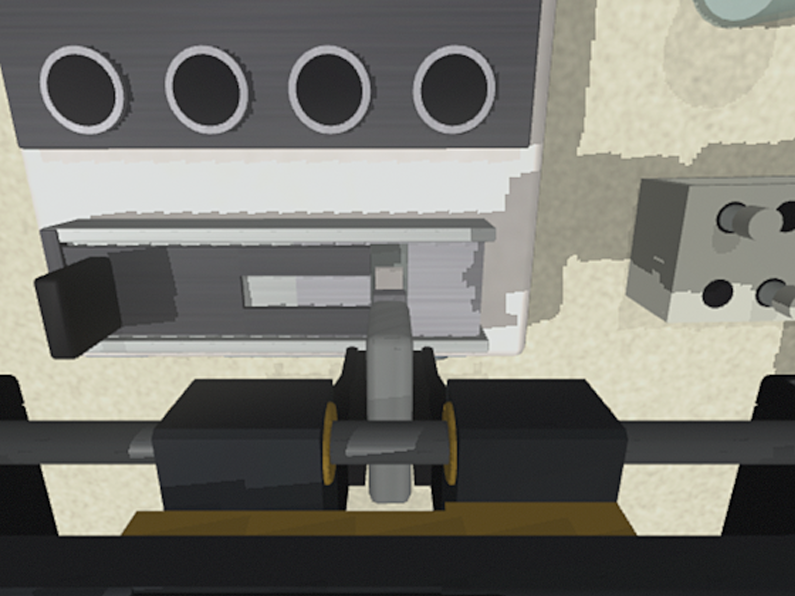

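The key is clear of the slot and aligned in the fingers, and the lock is still at its stop. Now I'll carry it to the tray centre (0.455, 0.376).

>>> jog_arm(commands=[[[0,1,1.5,0],[-0.5,4,3,0],[-1,8,3,0],[-2,13,3,0],[-3,18,3,0],[-4,23,3,0],[-5,28,3,0],[-6,33,3,0],[-7,38,3,0],[-7.5,42,3,0],[-7.7,44.5,3,0],[-7.7,45.4,3,0]]])

```text
t: 14.3
tool_pos: [0.4541, 0.3776, 0.4098]
ee_rot: [-1.17, 1.27, -1.269]
force: [1.0, 0.0, -2.0]
width: 0.159
```

>>> jog_arm(commands=[[[0,0,-2,0],[0,0,-5,0],[0,0,-8,0],[0,0,-11,0],[0,0,-13,0],[0,0,-14.5,0],[0,0,-15.5,0],[0,0,-15.5,0],[0,0,-15.5,0]]])

```text
t: 15.42
tool_pos: [0.4554, 0.3762, 0.2557]
ee_rot: [-1.167, 1.27, -1.271]
force: [-0.2, 0.1, -1.7]
width: 0.158
```

```bash
python3 -c "
from h import *
s=status.state();print(s['t'],s['force'],s['tool_pos'],s['q'])
snap('wrist','w5',1.42)"
```

```text
15.425 [-0.22415464  0.10130858 -1.7073524 ] [0.45535264 0.37619487 0.25572293] [ 5.57023169e-01  2.88817169e-01  1.74061908e+00 -7.19100022e-06
  1.11048962e+00  2.21184086e+00]
```

View pics/w5.png

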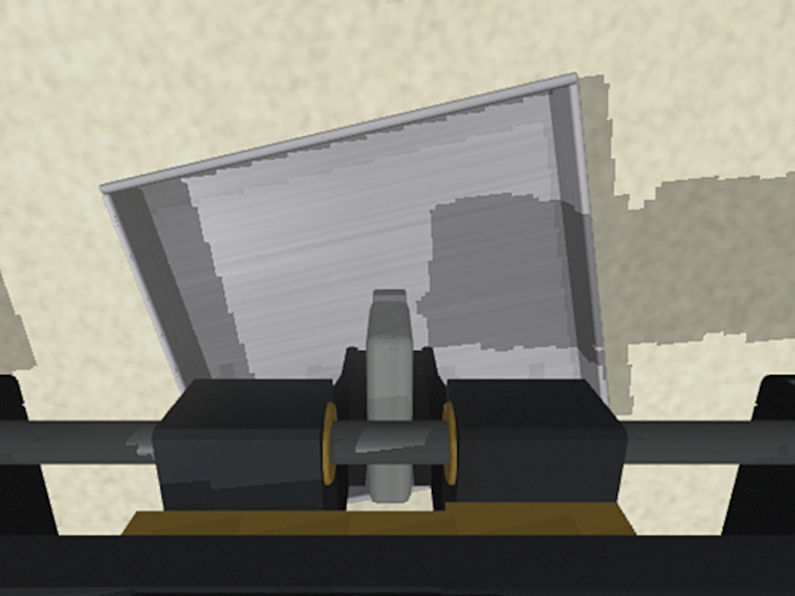

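The key hangs over the middle of the tray. Now I'll lower it slowly to contact.

>>> jog_arm(commands=[[[0,0,-1,0],[0,0,-1.7,0],[0,0,-2.1,0],[0,0,-2.2,0],[0,0,-2.25,0],[0,0,-2.25,0]]])

```text
t: 16.23
tool_pos: [0.4551, 0.3759, 0.2324]
ee_rot: [-1.168, 1.271, -1.271]
force: [0.3, -1.1, -1.3]
width: 0.158
```

>>> jog_arm(commands=[[[0,0,-0.1,0],[0,0,-0.2,0],[0,0,-0.2,0]]])

```text
t: 16.6
tool_pos: [0.4549, 0.3759, 0.2301]
ee_rot: [-1.168, 1.271, -1.271]
force: [0.4, 0.1, -1.8]
width: 0.159
```

>>> jog_arm(commands=[[[0,0,-0.05,0],[0,0,-0.1,0],[0,0,-0.1,0]]])

```text
t: 16.98
tool_pos: [0.4551, 0.376, 0.2298]
ee_rot: [-1.168, 1.271, -1.271]
force: [-2.3, -2.6, 4.8]
width: 0.161
```

>>> jog_arm(commands=[[[0,0,-0.05,0],[0,0,-0.1,0],[0,0,-0.1,0]]])

```text
t: 17.35
tool_pos: [0.4552, 0.376, 0.2298]
ee_rot: [-1.168, 1.271, -1.271]
force: [-4.6, -2.9, 12.0]
width: 0.157
```

Contact. I'll relieve most of the load, then open gently.

>>> jog_arm(commands=[[[0,0,0.08,0],[0,0,0.1,0],[0,0,0.1,0]]], squeeze=5)

```text
t: 17.73
tool_pos: [0.4553, 0.376, 0.2298]
ee_rot: [-1.167, 1.27, -1.271]
force: [-1.4, -0.2, 7.1]
width: 0.159
```

>>> jog_arm(commands=[[[0,0,0,0],[0,0,0,0],[0,0,0,0]]], fingers=0.2)

```text
t: 18.1
tool_pos: [0.4548, 0.3758, 0.2288]
ee_rot: [-1.169, 1.271, -1.271]
force: [-0.2, 0.6, -0.5]
width: 0.197
```

>>> jog_arm(commands=[[[0,0,0,0],[0,0,0,0],[0,0,0,0],[0,0,0,0]]], fingers=0.5)

```text
t: 18.6
tool_pos: [0.455, 0.3759, 0.2293]
ee_rot: [-1.168, 1.271, -1.271]
force: [-0.2, 0.2, 0.2]
width: 0.479
```

```bash
python3 -c "
from h import *
s=status.state();print(s['t'],s['force'],s['tool_pos'],s['width'])
snap('wrist','w6',1.42)"
```

```text
18.6 [-0.15292969  0.16880092  0.21291357] [0.45496979 0.37591773 0.22926045] 0.47942213472253137
```

View pics/w6.png

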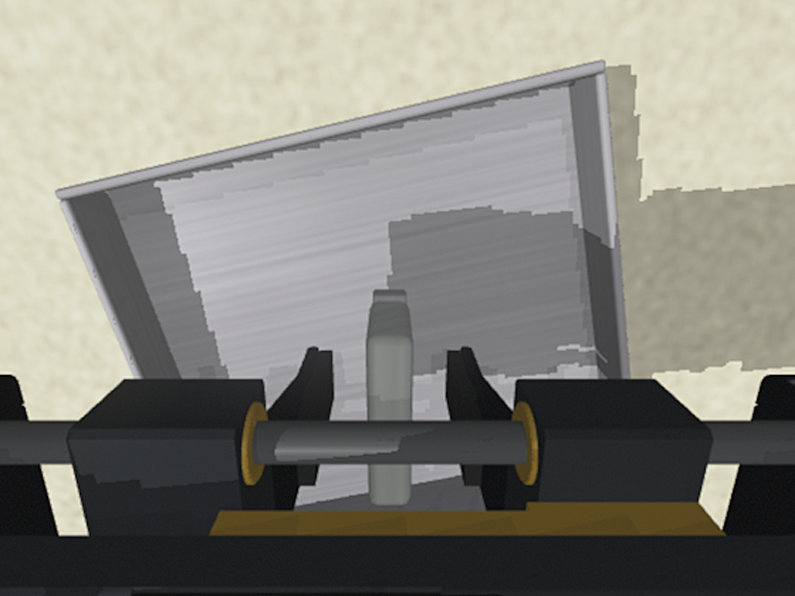

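The key stands upright and free between the open fingers. Now I'll withdraw straight up, then move away toward the robot side.

>>> jog_arm(commands=[[[0,0,0.5,0],[0,0,2,0],[0,0,4,0],[0,0,6.5,0],[0,0,9.5,0],[0,0,13,0],[-1,-1,16,0],[-2,-4,18,0],[-2,-8,18,0],[-2,-12,18,0],[-2,-15,18,0],[-2,-15,18,0]]])

```text
t: 20.15
tool_pos: [0.435, 0.2244, 0.4111]
ee_rot: [-1.165, 1.271, -1.274]
force: [0.6, -0.2, -0.2]
width: 0.499
```

>>> jog_arm(commands=[[[0,0,0,0],[0,0,0,0],[0,0,0,0],[0,0,0,0],[0,0,0,0],[0,0,0,0],[0,0,0,0],[0,0,0,0]]])

```text
t: 21.15
tool_pos: [0.435, 0.2259, 0.4093]
ee_rot: [-1.168, 1.271, -1.271]
force: [-0.6, 0.0, -0.5]
width: 0.501
```

```bash
python3 -c "
from h import *
snap('scene','sc2',1.42); print(status.state()['t'])"
```

```text
21.2
```

View pics/sc2.png

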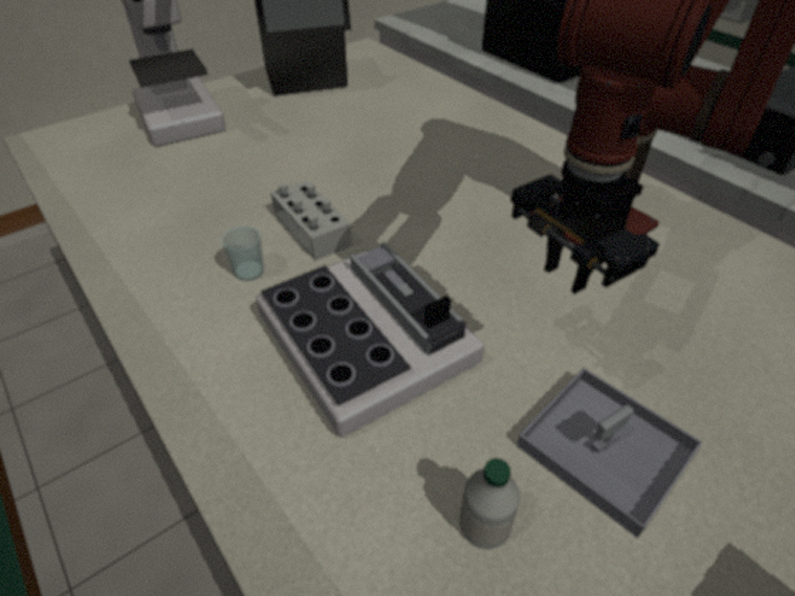

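The key stands in the tray at (610,425), the grip is beside its stop block at (437,312), and the rack, beaker and bottle haven't moved.

```bash
python3 -c "
from station import sign_off
print(sign_off())"
```

```text
the job is handed in; nothing more can be done
None
```

I handed the job in at about 21 s. The lock is at its end stop, and the transport key is out and standing in the tray.

- **Lock:** I gripped the lock and slid it about 50 mm. It stopped moving there, with the force rising to about 25 N against the stop. The grip ended 166 mm from the key's axis, against the 165 mm expected.
- **Key:** I turned it about 16° and it lifted out without catching, at about 2 N. I lowered it to contact near the tray's centre, with a peak force of 12 N, then released it. It was still upright more than 2 s later.
- **Bystanders:** In the last picture, the rack, bottle and beaker stand where they did at the start.

**Disagreement with the task:** It says the key starts 50–90° off the slot. The pictures showed the handle and the foot, parallel to each other, only 15–16° off. I went by the pictures, and the free lift agreed with them.

**Not checked:** I didn't re-measure the lock's travel after the key came out. The last pictures show the grip still beside its stop block.

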